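# Screw the spice ledge to its stand

### The arm

A 6-joint arm with a two-finger parallel gripper is mounted at the origin on a cart in front of the work surface, level with it; the furniture and walls round the work are solid. World frame = base frame: x ahead of the robot, y to its left, z up, the work surface at z = 0. Lengths are in m, angles in rad, forces in N, time in s.
With the tool pointing down it reaches from about 0.225 to 0.875 m from the base axis. Payload 3.4 kg.
Tool frame: the origin (TCP) lies on the centre line of the jaws, within the pads' length; the fingertips stand 22 mm ahead of it and the grasp point (between the pads) lies 3 mm ahead of it; z points along the fingers, y is the line along which they close (so a half turn about z gives the same grasp; the last joint's range is limited). The gripper opens to 85 mm and grips with 20 to 120 N. Pads are 22 mm wide; open, the fingers measure 114 mm over their backs; the gripper's body (76 mm by 85 mm) begins 54 mm behind the grasp point. The pads swing forward as they close: fully open they stand 13 mm farther back than shut.
Start: joints at [-1.413, 0.276, 1.505, -0, 1.361, -0.121], TCP at [0.158, -0.553, 0.216] pointing down, gripper open.
Joint ranges: [-2.89, 2.89], [-0.75, 2.08], [0.22, 2.7], [-1.18, 4.32], [0.11, 2.71], [-2.7, 2.7]. Speed limits (rad/s): [2.57, 2.57, 3.14, 3.14, 3.14, 3.14].

### API

Orientations are given as a unit quaternion [w, x, y, z].
In Python, from rig import manip, get_image gives the robot as it stands (manip), with the cameras as plain functions.
- The arm moves only by the shell command python3 steer.py 'ROWS' [OPENING] [FORCE]. ROWS is a JSON list of rows, 1 to 5 of them, each of 4 numbers: dx, dy, dz in m, then a turn about the tool's z in rad; each row shifts and turns the commanded pose from where the row before left it, along the tool's axes as they then stand; what a row does not reach is not made up. A row lasts 1/12 s, in which the tool goes at most 0.0417 m and 0.125 rad, less where a joint would pass 70% of its speed; a pose out of reach is approached as far as the arm can. OPENING is the finger opening in m, set as the command begins (- or left out keeps the last). The fingers move at their own pace and stop on an object; FORCE is the grip in N (left out, the last holds). Time passes only in rows, so rows that do not move let the fingers close. It prints the time, the measured TCP pose, the force, the opening and the grip force at its end. Input that does not fit is refused with a message, and nothing moves.
- manip.get_state(): the state, without advancing time (a new reading comes with each control period).
- get_image(name): name is "scene" or "side" or "wrist"; returns a dict with "img" (480x640x3 uint8, red, green, blue), "camera_matrix" (3x3 intrinsics, pixels), "T" (4x4, takes a point from camera to world coordinates); the wrist camera has in their place "hand_eye" (4x4, takes a point from camera to tool coordinates, whose origin is the TCP and whose axes are the flange's). Camera axes: x right, y down, z forward; pixel columns grow to the right and rows downward; lengths in m; the calibration is good to about 2 mm. A picture is of the moment at which its call begins: read the wrist's pose just before it. There is no depth.
- manip.sign_off(): hands the job in; it is judged then, once.
The state is a dict: "clock": time; "qpos": joint angles; "qd": joint speeds; "effort": joint torques, N m; "position": TCP position; "ee_rot": TCP orientation; "contact_force": force on the tool from outside, world axes, zero at the start; "moment": the same for the moment, N m; "width": finger opening in m; "gripper_force": force on a finger pad.
Only numpy, scipy, OpenCV 4.12 (cv2) and the standard library are available. Lean on these libraries where they do the work, as an engineer would, in place of code of your own. Each camera call takes 0.05 s, during which the arm holds its last target. There are 200 camera calls.

### The job

Lay the drilled wooden ledge board flat on the dark steel stand, lengthways along it, so that their holes line up, then put the red-headed thumbscrew down through both holes until its flange sits on the board (no turning needed). Leave the black-headed thumbscrew in the wooden block.

Things in the scene. Friction and masses are not known exactly. Their poses are not given: they have to be found in the camera images.
- board: loose light-wood board, 58 (its x) x 190 (its y, lengthways) x 14 mm, about 150 g, flat on the worktop at the start, with a 30 mm round through-hole in its middle. Origin: on the hole's axis at the board's underside; z up. Either end may go either way. Grip it across its 58 mm width, at its middle
- stand: dark steel stand, fixed: top plate 46 (its x) x 150 (its y, lengthways) x 7 mm on a leg at each end, its top 45 mm above the worktop, open below and at the long sides; 30 mm round through-hole in the plate's middle. Origin: on the worktop straight below the hole; z up. The board goes on with its y along the stand's y and overhangs 6 mm at the long sides
- red_screw: loose 60 g thumbscrew, upright in a wooden block: ribbed round red knob 32 mm wide, 25 mm high, on a steel flange 48 mm wide, 5 mm thick; shank below 14 mm wide, 40 mm long, pointed. Origin: on the axis at the flange's underside (46 mm above the worktop at the start, 59 mm when home); knob spans 5 to 30 mm above it; z up. Grip the knob from above, closing along the screw's y
- black_screw: spare thumbscrew, same but with a black knob and an 18 mm shank, origin alike; it stays where it is. Both stand 70 mm apart in 24 mm holes of a fixed dark wooden block 130 x 56 mm, 46 mm high, whose long side lies along the screws' x

How it is judged:
By the outcome, as a careful person would: the job done as asked, in the order asked, and still so for the second after the job is handed in, with the robot touching nothing.
It also fails if it takes over 64 s, if anything falls off the work surface, if the arm or the gripper's body presses on something with over 40 N, if the wrist force passes 120 N, or if a joint passes its speed limit or range.

## Working session

There is one attempt and no reset: what is moved stays moved. The work goes in short steps, Python scripts to look and compute and a shell command to move; the robot and the scene stay as the last step left them, time stands still between calls to the robot, and variables do not carry over. Pictures are saved under pics/ and viewed, at most 10 in all, crops included, and the job is handed in when it is done.

```bash
ls; mkdir -p pics
python3 - <<'E'
from rig import manip, get_image
import cv2,numpy as np,pickle
s=manip.get_state();print({k:np.round(v,3) for k,v in s.items()})
d={}
for n in("scene","side","wrist"):
    r=get_image(n);d[n]=r;cv2.imwrite(f"pics/{n}0.png",r["img"][:,:,::-1])
    print(n,np.round(r["camera_matrix"],1).tolist(),np.round(r.get("T",r.get("hand_eye")),3).tolist())
pickle.dump((s,d),open("d0.pkl","wb"))
E
```

```text
pics
rig.py
steer.py
{'clock': np.float64(0.0), 'qpos': array([-1.413,  0.277,  1.506,  0.   ,  1.361, -0.121]), 'qd': array([ 0.001, -0.   , -0.   , -0.001,  0.   ,  0.   ]), 'effort': array([ 1.0000e-03, -4.1678e+01, -2.4580e+01, -0.0000e+00,  1.1000e-02,
       -0.0000e+00]), 'position': array([ 0.158, -0.552,  0.215]), 'ee_rot': array([-0.001,  0.99 ,  0.139, -0.   ]), 'contact_force': array([-0.33 ,  0.469,  0.982]), 'moment': array([-0.061,  0.043,  0.033]), 'gripper_force': np.float64(0.0), 'width': np.float64(0.085)}
scene [[467.2, 0.0, 328.0], [0.0, 467.2, 244.8], [0.0, 0.0, 1.0]] [[0.058, -0.877, 0.476, 0.09], [-0.998, -0.055, 0.02, 0.025], [0.008, -0.477, -0.879, 0.92], [0.0, 0.0, 0.0, 1.0]]
side [[548.7, 0.0, 320.4], [0.0, 548.7, 240.0], [0.0, 0.0, 1.0]] [[0.998, 0.031, -0.051, 0.612], [0.059, -0.35, 0.935, -0.974], [0.011, -0.936, -0.351, 0.454], [0.0, 0.0, 0.0, 1.0]]
wrist [[419.2, 0.0, 318.8], [0.0, 419.2, 241.0], [0.0, 0.0, 1.0]] [[0.001, -0.951, -0.309, 0.078], [1.0, 0.001, 0.001, -0.0], [-0.0, -0.309, 0.951, -0.158], [0.0, 0.0, 0.0, 1.0]]
```

View pics/scene0.png

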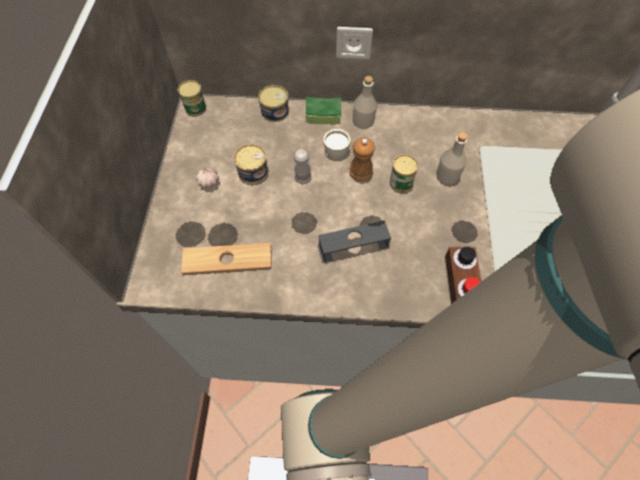

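View pics/side0.png

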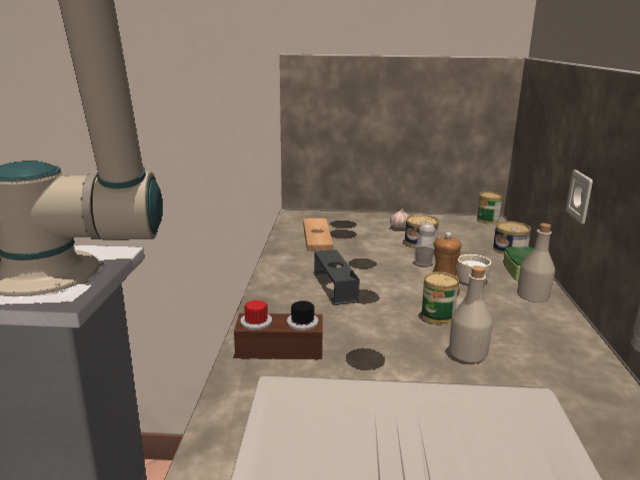

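The scene view shows the board (hole about 227,258), the stand (hole about 354,237), and the block with the black screw (467,256) and the red screw (472,286). The side view shows red at (256,312) and black at (303,313).

```bash
cat > h.py <<'E'
import cv2,numpy as np
from scipy.spatial.transform import Rotation as R
def rot(q): return R.from_quat([q[1],q[2],q[3],q[0]]).as_matrix()
def camT(r,s=None):
    if "T" in r: return np.array(r["T"])
    T=np.eye(4);T[:3,:3]=rot(s["ee_rot"]);T[:3,3]=s["position"];return T@np.array(r["hand_eye"])
def pt(r,uv,z,s=None):
    T=camT(r,s);K=np.array(r["camera_matrix"])
    d=T[:3,:3]@np.linalg.solve(K,[uv[0],uv[1],1.]);o=T[:3,3]
    return o+d*(z-o[2])/d[2]
def pix(r,p,s=None):
    T=np.linalg.inv(camT(r,s));c=T[:3,:3]@np.array(p)+T[:3,3];u=np.array(r["camera_matrix"])@c
    return u[:2]/u[2]
def tool(s,d): return rot(s["ee_rot"]).T@np.array(d)
E
python3 - <<'E'
import pickle
from h import *
s,d=pickle.load(open("d0.pkl","rb"))
r=d["scene"];img=r["img"]
hsv=cv2.cvtColor(img,cv2.COLOR_RGB2HSV)
m=cv2.inRange(hsv,(8,100,120),(25,255,255));m[:230]=0;m[285:]=0;m[:,290:]=0
c=max(cv2.findContours(m,0,1)[0],key=cv2.contourArea);b=cv2.boxPoints(cv2.minAreaRect(c))
print("board",b.round(1).tolist(),[pt(r,p,.014)[:2].round(4).tolist() for p in b],pt(r,(227,258),.014).round(4))
print("stand",pt(r,(354,237),.045).round(3),[pt(r,p,.045)[:2].round(3).tolist() for p in [(319,237),(387,223),(390,236),(322,250)]])
print("side",pt(d["side"],(338,265),.045).round(3),"board",pt(d["side"],(318,231),.014).round(3))
print("red",pt(r,(472,284),.076).round(3),"blk",pt(r,(467,254),.076).round(3))
rs=d["side"];print("side red",pt(rs,(256,306),.076).round(3),"blk",pt(rs,(303,307),.076).round(3))
a=cv2.resize(img[215:305,170:400],None,fx=3.4,fy=3.4,interpolation=2);cv2.imwrite("pics/a.png",a[:,:,::-1])
E
```

```text
board [[179.39999389648438, 248.10000610351562], [269.79998779296875, 241.8000030517578], [271.5, 267.20001220703125], [181.1999969482422, 273.5]] [[0.5523, 0.3703], [0.5804, 0.1747], [0.5187, 0.1636], [0.492, 0.3538]] [0.5347 0.2625 0.014 ]
stand [ 0.587 -0.01   0.045] [[0.582, 0.065], [0.626, -0.081], [0.594, -0.087], [0.551, 0.057]]
side [ 0.594 -0.016  0.045] board [0.539 0.259 0.014]
red [ 0.477 -0.244  0.076] blk [ 0.544 -0.24   0.076]
side red [ 0.478 -0.254  0.076] blk [ 0.548 -0.251  0.076]
```

View pics/a.png

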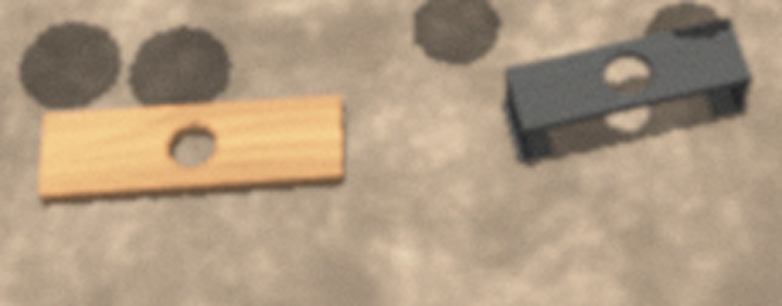

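The crop puts the board hole at (226.8,257.9) and the stand hole at about (354,237). Scene and side views agree to within about 1 cm. Next I fly over the screws, stand and board, taking wrist pictures on the way.

```bash
cat > shot.py <<'E'
import sys,pickle
from rig import manip, get_image
from h import *
n=sys.argv[1];s=manip.get_state();r=get_image("wrist")
pickle.dump((s,r),open(n+".pkl","wb"));cv2.imwrite(f"pics/{n}.png",r["img"][:,:,::-1])
E
python3 steer.py '[[0.036, -0.021, 0, 0], [0.036, -0.021, 0, 0], [0.036, -0.021, 0, 0], [0.036, -0.021, 0, 0], [0.036, -0.021, 0, 0]]'
python3 steer.py '[[0.036, -0.021, 0, 0], [0.036, -0.021, 0, 0], [0.036, -0.021, 0, 0], [0.036, -0.021, 0, 0], [0.036, -0.021, 0, 0]]'
python3 steer.py '[[0, 0, 0, 0], [0, 0, 0, 0], [0, 0, 0, 0]]'; python3 shot.py w1
python3 steer.py '[[0.027, -0.028, 0, 0], [0.027, -0.028, 0, 0], [0.027, -0.028, 0, 0], [0.027, -0.028, 0, 0], [0.027, -0.028, 0, 0]]'
python3 steer.py '[[0.027, -0.028, 0, 0], [0.027, -0.028, 0, 0], [0, 0, 0, 0], [0, 0, 0, 0], [0, 0, 0, 0]]'; python3 shot.py w2
```

```text
clock: 0.57
position: [0.3031, -0.4007, 0.216]
ee_rot: [-0.0, 0.99, 0.139, -0.0]
contact_force: [0.0, -0.4, 0.4]
width: 0.0855
gripper_force: 0.0
clock: 0.98
position: [0.4474, -0.2501, 0.2161]
ee_rot: [0.0, 0.99, 0.139, -0.0]
contact_force: [0.1, -1.0, -0.6]
width: 0.0854
gripper_force: 0.0
clock: 1.23
position: [0.4461, -0.252, 0.2159]
ee_rot: [0.0, 0.99, 0.14, -0.001]
contact_force: [-0.7, -0.2, 0.5]
width: 0.0854
gripper_force: 0.0
clock: 1.7
position: [0.5376, -0.0809, 0.2163]
ee_rot: [0.0, 0.991, 0.137, -0.0]
contact_force: [-0.3, 0.1, -0.6]
width: 0.0855
gripper_force: 0.0
clock: 2.12
position: [0.5736, -0.0134, 0.2159]
ee_rot: [0.0, 0.99, 0.138, -0.001]
contact_force: [-1.7, 0.1, -0.3]
width: 0.0855
gripper_force: 0.0
```

```bash
python3 steer.py '[[0.005, -0.039, 0, 0], [0.005, -0.039, 0, 0], [0.005, -0.039, 0, 0], [0.005, -0.039, 0, 0], [0.005, -0.039, 0, 0]]'
python3 steer.py '[[0.005, -0.039, 0, 0], [0.005, -0.039, 0, 0], [0, 0, 0, -0.12], [0, 0, 0, -0.12], [0, 0, 0, -0.12]]'
python3 steer.py '[[0, 0, 0, -0.12], [0, 0, 0, -0.12], [0, 0, 0, -0.12], [0, 0, 0, -0.12], [0, 0, 0, -0.12]]'
python3 steer.py '[[0, 0, 0, -0.12], [0, 0, 0, -0.12], [0, 0, 0, -0.12], [0, 0, 0, -0.12], [0, 0, 0, 0]]'
python3 steer.py '[[0, 0, 0, 0], [0, 0, 0, 0]]'; python3 shot.py w3
python3 - <<'E'
import cv2,numpy as np
a=[cv2.imread(f"pics/w{i}.png") for i in(1,2,3)]
cv2.imwrite("pics/c.png",cv2.resize(np.vstack([np.hstack(a[:2]),np.hstack([a[2],a[2]*0])]),(800,600),interpolation=3))
E
```

```text
clock: 2.58
position: [0.5442, 0.1818, 0.2165]
ee_rot: [0.0, 0.991, 0.137, 0.0]
contact_force: [-0.1, -0.1, -0.7]
width: 0.0854
gripper_force: 0.0
clock: 3.0
position: [0.5328, 0.2592, 0.2162]
ee_rot: [0.0, 0.949, 0.316, -0.0]
contact_force: [-0.0, -0.3, -0.1]
width: 0.0855
gripper_force: 0.0
clock: 3.42
position: [0.5332, 0.258, 0.2163]
ee_rot: [0.0, 0.814, 0.582, -0.0]
contact_force: [1.2, 1.5, -0.5]
width: 0.0851
gripper_force: 0.0
clock: 3.83
position: [0.5332, 0.2581, 0.2164]
ee_rot: [0.0, 0.653, 0.757, -0.0]
contact_force: [-0.3, 0.3, -0.2]
width: 0.0851
gripper_force: 0.0
clock: 4.0
position: [0.533, 0.2593, 0.2163]
ee_rot: [0.0, 0.655, 0.756, -0.0]
contact_force: [0.3, -0.1, 0.8]
width: 0.0856
gripper_force: 0.0
```

View pics/c.png

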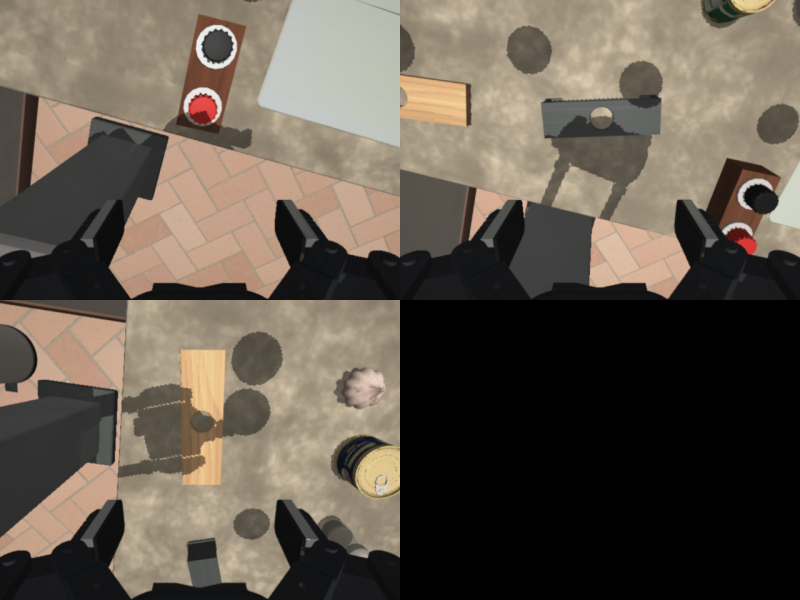

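The wrist mosaic, in full-size pixels, shows:
- **w1:** red flange and knob at about (325,170), black at about (349,75).
- **w2:** stand hole at about (322,188).
- **w3:** board hole at about (325,194), with corners at about (288,80), (360,79), (354,296) and (291,296).

Next I measure these more finely.

Run:
```python
import pickle
from h import *
from scipy.optimize import least_squares
L=lambda n:pickle.load(open(n+".pkl","rb"))
def fitrect(c,r,s,z,w,l,x0):   # contour points -> rectangle pose on plane z
    P=np.array([pt(r,p,z,s)[:2] for p in c])
    def f(x):
        d=P-x[:2];ca,sa=np.cos(x[2]),np.sin(x[2]);u=np.abs(d@[ca,sa])-w/2;v=np.abs(d@[-sa,ca])-l/2
        return np.where((u<0)&(v<0),np.maximum(u,v),np.hypot(np.maximum(u,0),np.maximum(v,0)))
    q=least_squares(f,x0,loss="soft_l1",f_scale=.001);return q.x,np.sqrt(np.mean(q.fun**2))
def big(m): return max(cv2.findContours(m,cv2.RETR_EXTERNAL,cv2.CHAIN_APPROX_NONE)[0],key=cv2.contourArea)[:,0].astype(float)
# board
s,r=L("w3");hsv=cv2.cvtColor(r["img"],cv2.COLOR_RGB2HSV)
m=cv2.inRange(hsv,(8,95,50),(25,255,255));m[:,:270]=0;m[:,375:]=0;m[:60]=0;m[310:]=0
m=cv2.morphologyEx(m,cv2.MORPH_OPEN,np.ones((3,3)))
print("board hole",pt(r,(325,194),.014,s).round(4),"fit",fitrect(big(m),r,s,.014,.058,.19,[.535,.261,.14]))
# stand
s,r=L("w2");i=r["img"];cv2.imwrite("pics/d.png",cv2.resize(i[130:240,200:440],None,fx=3.3,fy=3.3,interpolation=2)[:,:,::-1])
print("stand hole",pt(r,(321.6,187.5),.045,s).round(4))
# screws: flange top z .051, and knob top z .076
s,r=L("w1");hsv=cv2.cvtColor(r["img"],cv2.COLOR_RGB2HSV)
m=cv2.inRange(hsv,(0,0,150),(180,60,255));
for n,(u,v) in dict(red=(325,170),blk=(349,75)).items():
    k=np.zeros_like(m);cv2.circle(k,(u,v),42,255,-1)
    c=cv2.convexHull(big(m&k).astype(np.float32));e=cv2.fitEllipse(c);print(n,np.round(e[0],1),np.round(e[1],1),pt(r,e[0],.051,s).round(4))
k=cv2.inRange(hsv,(0,150,90),(6,255,255))|cv2.inRange(hsv,(174,150,90),(180,255,255));k[:140]=0;k[210:]=0;c=big(k);e=cv2.minAreaRect(c.astype(np.float32));print("knob",e,pt(r,e[0],.067,s).round(4))
```

```text
board hole [0.5366 0.2652 0.014 ] fit (array([0.53523145, 0.26305001, 0.13812533]), np.float64(0.0020770597588055857))
stand hole [ 0.5892 -0.0111  0.045 ]
red [324.1 169.5] [60.6 61.8] [ 0.4766 -0.2471  0.051 ]
blk [345.9  74.4] [66.1 71.1] [ 0.5462 -0.243   0.051 ]
knob ((324.5, 174.5), (47.0, 45.0), 90.0) [ 0.4754 -0.2476  0.067 ]
```

View pics/d.png

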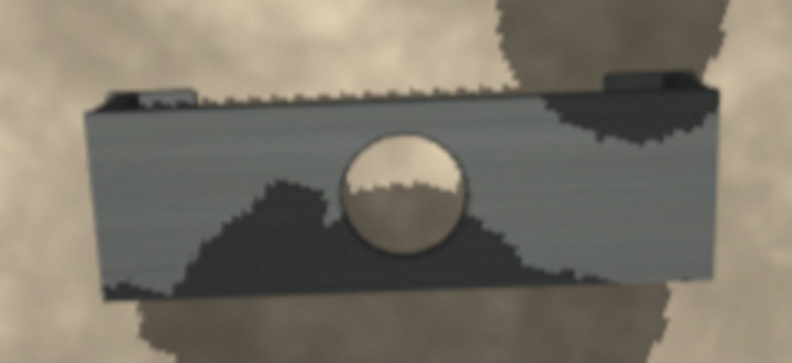

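The stand crop shows the hole at full pixel (322.4,188.5). The plate corners in crop pixels are (86,113), (718,91), (713,279) and (104,299). I fit the stand pose and descend over the board.

```bash
python3 - <<'E'
import pickle
from h import *
s,r=pickle.load(open("w2.pkl","rb"))
P=np.array([pt(r,(200+u/3.3,130+v/3.3),.045,s)[:2] for u,v in[(86,113),(718,91),(713,279),(104,299),(404,193)]])
print(P.round(4).tolist(),"mean",P[:4].mean(0).round(4))
for a,b in((0,1),(3,2),(0,3),(1,2)): d=P[a]-P[b];print(np.hypot(*d).round(4),np.degrees(np.arctan2(-d[0],d[1])).round(2))
E
python3 steer.py '[[0.0042, 0.0036, 0.034, 0], [0, 0, 0.034, 0], [0, 0, 0.034, 0], [0, 0, 0.034, 0], [0, 0, 0.034, 0]]' .076 40
python3 steer.py '[[0, 0, 0, 0], [0, 0, 0, 0]]'
python3 steer.py '[[0, 0, 0.002, 0], [0, 0, 0.002, 0], [0, 0, 0.002, 0], [0, 0, 0, 0]]'
python3 - <<'E'
from rig import manip, get_image
from h import *
import pickle
s=manip.get_state();r=get_image("side");pickle.dump((s,r),open("s1.pkl","wb"))
cv2.imwrite("pics/s1.png",cv2.resize(r["img"][150:270,240:400],None,fx=5,fy=5,interpolation=2)[:,:,::-1])
E
```

```text
[[0.5863, 0.0655], [0.6321, -0.0762], [0.5889, -0.0907], [0.543, 0.0518], [0.5886, -0.0119]] mean [ 0.5876 -0.0124]
0.1489 17.91
0.1497 17.87
0.0455 -72.41
0.0456 -71.4
clock: 4.47
position: [0.5358, 0.265, 0.045]
ee_rot: [0.0, 0.654, 0.757, 0.0]
contact_force: [0.9, -0.1, -0.8]
width: 0.076
gripper_force: 0.0
clock: 4.63
position: [0.5345, 0.2646, 0.0448]
ee_rot: [-0.001, 0.653, 0.757, -0.002]
contact_force: [0.6, 0.1, 0.6]
width: 0.0762
gripper_force: 0.0
clock: 4.97
position: [0.5365, 0.2656, 0.0415]
ee_rot: [0.001, 0.653, 0.757, 0.001]
contact_force: [-0.0, -0.4, 0.1]
width: 0.0758
gripper_force: 0.0
```

View pics/s1.png

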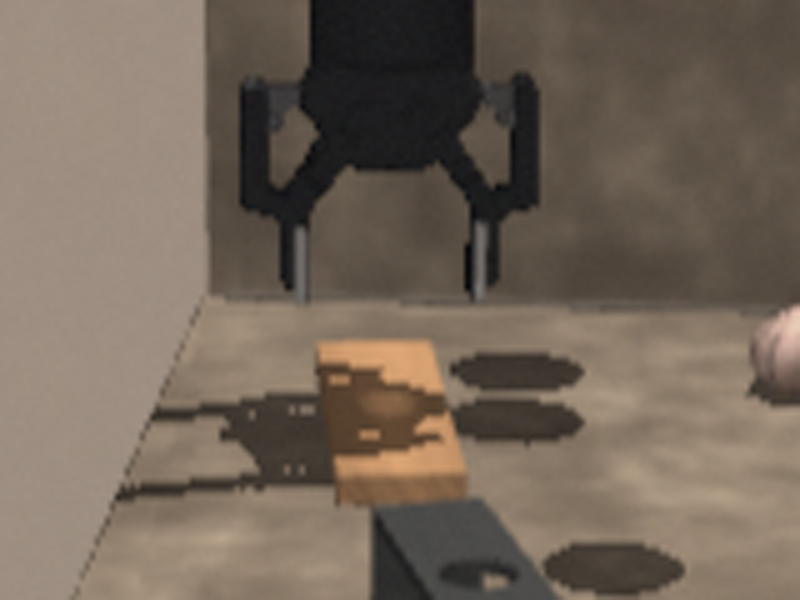

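The side view shows the fingertips at full pixels (300,210) and (336,210), well above the board (hole at 318,231), although the reported TCP height is 0.042 m. I work out where the tips really are.

Run:
```python
import pickle
from h import *
s,r=pickle.load(open("s1.pkl","rb"));print(s["position"],s["width"])
T=camT(r);K=np.array(r["camera_matrix"])
for uv in((300,210),(335.6,210),(308,184),(318,231)):
    d=T[:3,:3]@np.linalg.solve(K,[*uv,1.]);o=T[:3,3];print(uv,(o+d*(.265-o[1])/d[1]).round(4))
print("TCP px",pix(r,s["position"]),"tip expected",pix(r,s["position"]-[0,0,.015]))
```

```text
[0.5365378  0.26557143 0.04152971] 0.07582068401813011
(300, 210) [0.495  0.265  0.0632]
(335.6, 210) [0.5794 0.265  0.0657]
(308, 184) [0.5138 0.265  0.1272]
(318, 231) [0.5383 0.265  0.0118]
TCP px [317.4060822 219.1250416] tip expected [317.34613221 225.07876951]
```

The tips really are about 23 mm behind the reported TCP, which agrees with their place in the wrist picture. So the stated tool length doesn't hold, and I trust the images and the contact force, descending in guarded steps.

```bash
python3 steer.py '[[0, 0, 0.015, 0], [0, 0, 0.015, 0], [0, 0, 0.012, 0], [0, 0, 0, 0]]' .066
python3 steer.py '[[0, 0, 0.003, 0], [0, 0, 0.003, 0], [0, 0, 0, 0]]'
python3 - <<'E'
from rig import manip, get_image
from h import *
import pickle
s=manip.get_state();r=get_image("side");pickle.dump((s,r),open("s2.pkl","wb"))
cv2.imwrite("pics/s2.png",cv2.resize(r["img"][190:260,280:370],None,fx=7,fy=7,interpolation=2)[:,:,::-1])
E
```

```text
clock: 5.35
position: [0.5342, 0.2647, -0.0034]
ee_rot: [-0.001, 0.653, 0.757, -0.002]
contact_force: [-1.2, -0.8, 0.2]
width: 0.0661
gripper_force: 0.0
clock: 5.6
position: [0.5361, 0.2654, -0.0075]
ee_rot: [0.0, 0.653, 0.757, 0.0]
contact_force: [0.1, -0.7, -0.2]
width: 0.0659
gripper_force: 0.0
```

View pics/s2.png

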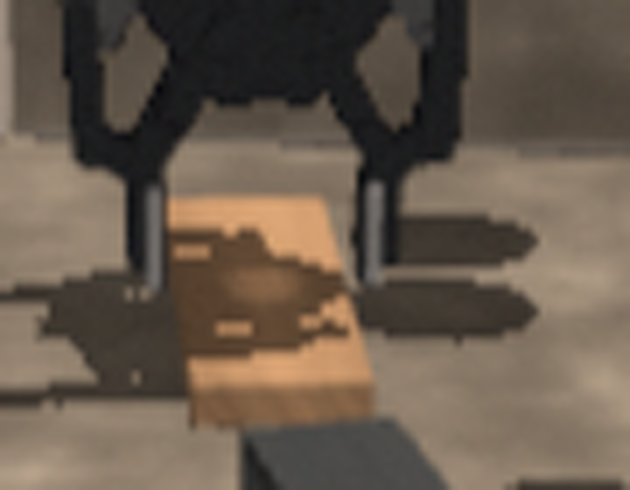

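The side crop shows the tips straddling the board, at full pixel (302,232), so about 10 mm above the table. I go 3 mm lower and close.

```bash
python3 steer.py '[[0, 0, 0.003, 0], [0, 0, 0, 0]]' 
python3 steer.py '[[0, 0, 0, 0], [0, 0, 0, 0], [0, 0, 0, 0], [0, 0, 0, 0], [0, 0, 0, 0]]' .05 50
python3 steer.py '[[0, 0, 0, 0], [0, 0, 0, 0]]'
```

```text
clock: 5.82
position: [0.5358, 0.2653, -0.0107]
ee_rot: [0.0, 0.653, 0.757, 0.0]
contact_force: [-0.4, -0.5, -0.1]
width: 0.0659
gripper_force: 0.0
clock: 6.23
position: [0.5359, 0.2653, -0.0102]
ee_rot: [0.0, 0.653, 0.757, 0.0]
contact_force: [-1.1, -0.4, 5.6]
width: 0.0561
gripper_force: 53.3
clock: 6.4
position: [0.5359, 0.2653, -0.0102]
ee_rot: [0.0, 0.653, 0.757, 0.0]
contact_force: [0.1, -0.1, 5.3]
width: 0.0557
gripper_force: 53.3
```

```bash
python3 steer.py '[[0, 0, -0.03, 0], [0, 0, -0.035, 0], [0, 0, -0.035, 0], [0, 0, 0, -0.0875], [0, 0, 0, -0.0875]]'
python3 steer.py '[[-0.0345, -0.0045, 0, 0], [-0.0345, -0.0045, 0, 0], [-0.0345, -0.0045, 0, 0], [-0.0345, -0.0045, 0, 0]]'
python3 steer.py '[[-0.0345, -0.0045, 0, 0], [-0.0345, -0.0045, 0, 0], [-0.0345, -0.0045, 0, 0], [-0.0345, -0.0045, 0, 0]]'
python3 steer.py '[[0, 0, 0, 0], [0, 0, 0, 0], [0, 0, 0, 0]]'
python3 - <<'E'
from rig import manip, get_image
from h import *
import pickle
s=manip.get_state();D={n:get_image(n) for n in("scene","side","wrist")};pickle.dump((s,D),open("b1.pkl","wb"))
a=[D["scene"]["img"][190:290,290:430],D["side"]["img"][190:290,270:410],D["wrist"]["img"]]
a=[cv2.resize(i,(400,286),interpolation=2) for i in a]
cv2.imwrite("pics/b1.png",np.vstack([np.hstack(a[:2]),np.hstack([a[2],a[2]*0])])[:,:,::-1])
E
```

```text
clock: 6.82
position: [0.5374, 0.2659, 0.0915]
ee_rot: [0.002, 0.582, 0.813, 0.002]
contact_force: [-1.3, 0.1, -1.6]
width: 0.0558
gripper_force: 54.7
clock: 7.15
position: [0.5619, 0.1275, 0.0884]
ee_rot: [-0.0, 0.584, 0.812, -0.0]
contact_force: [1.3, -0.1, -1.9]
width: 0.0559
gripper_force: 54.7
clock: 7.48
position: [0.5887, -0.0095, 0.0884]
ee_rot: [-0.001, 0.584, 0.812, -0.0]
contact_force: [1.3, 0.1, -2.0]
width: 0.0561
gripper_force: 54.7
clock: 7.73
position: [0.5885, -0.0077, 0.0884]
ee_rot: [-0.001, 0.585, 0.811, -0.0]
contact_force: [0.2, 0.1, -2.2]
width: 0.0557
gripper_force: 54.7
```

View pics/b1.png

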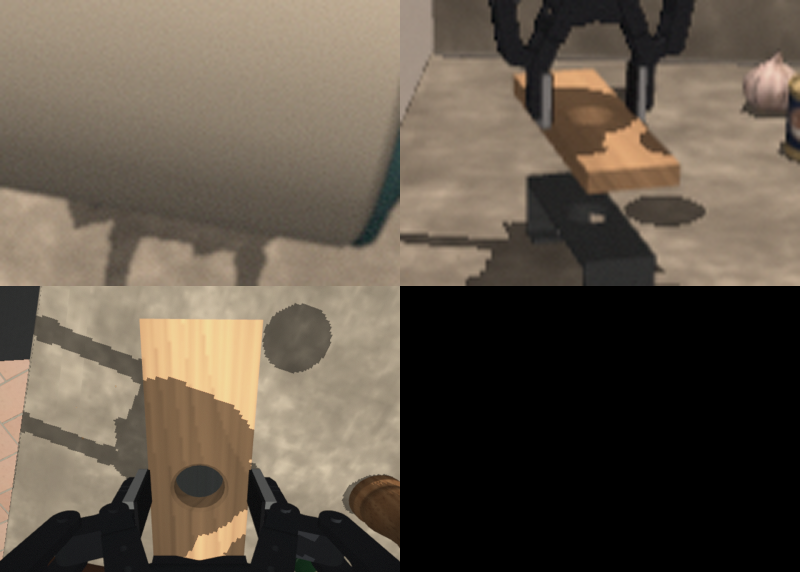

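The side crop shows the board held level above the stand. The wrist crop shows the hole at about full pixel (319,334), and the board's far edge is visible, so I measure the board in the hand.

```bash
cat > bm.py <<'E'
import pickle,sys
from h import *
from scipy.optimize import least_squares
def meas(s,r,ztop,vmax=290):
    hsv=cv2.cvtColor(r["img"],cv2.COLOR_RGB2HSV)
    m=cv2.inRange(hsv,(8,95,50),(25,255,255));m[:30]=0;m[:,:190]=0;m[:,450:]=0
    m=cv2.morphologyEx(m,cv2.MORPH_OPEN,np.ones((3,3)))
    n,l,st,_=cv2.connectedComponentsWithStats(m);m=(l==1+np.argmax(st[1:,4])).astype(np.uint8)
    L,Rr=[],[];rows=[v for v in range(40,vmax,4) if m[v].any()]
    top=min(v for v in range(30,vmax) if m[v].sum()>80)
    for v in rows:
        if v>top+6: u=np.flatnonzero(m[v]);L.append((u[0]-.5,v));Rr.append((u[-1]+.5,v))
    E=[(u,np.flatnonzero(m[30:vmax,u])[0]+30-.5) for u in range(int(L[0][0])+8,int(Rr[0][0])-8,5)]
    Ti=np.linalg.inv(np.block([[rot(s["ee_rot"]),np.array(s["position"])[:,None]],[np.zeros((1,3)),np.ones((1,1))]]))
    W=lambda P:np.array([(Ti@np.append(pt(r,p,ztop,s),1))[:2] for p in P])
    L,Rr,E=W(L),W(Rr),W(E)
    ln=lambda P,i:np.polyfit(P[:,i],P[:,1-i],1)
    l,q,e=ln(L,0),ln(Rr,0),ln(E,1)
    return dict(left=l,right=q,end=e,width=float(np.mean(abs(np.polyval(l,.03)-np.polyval(q,.03)))))
def hole(s,r,ztop,c=(319,334)):
    g=cv2.GaussianBlur(cv2.cvtColor(r["img"],cv2.COLOR_RGB2HSV),(3,3),0)
    m=cv2.inRange(g,(0,0,0),(180,90,255));k=np.zeros_like(m);cv2.circle(k,c,48,255,-1);m&=k
    c=max(cv2.findContours(m,0,1)[0],key=cv2.contourArea);return cv2.boundingRect(c)
if __name__=="__main__":
    s,D=pickle.load(open("b1.pkl","rb"))
    for z in(.108,.113,.118):
        d=meas(s,D["wrist"],z);print(z,{k:np.round(v,4) for k,v in d.items()})
    print(hole(s,D["wrist"],.113))
    Ti=rot(s["ee_rot"]).T@(pt(D["wrist"],(319,334),.113,s)-s["position"]);print(Ti)
    i=D["wrist"]["img"][270:400,255:385];cv2.imwrite("pics/e.png",cv2.resize(i,None,fx=4.5,fy=4.5,interpolation=2)[:,:,::-1])
E
python3 bm.py
```

```text
0.108 {'left': array([ 0.0057, -0.0309]), 'right': array([0.0112, 0.0289]), 'end': array([-0.0353,  0.0926]), 'width': np.float64(0.0599)}
0.113 {'left': array([ 0.0057, -0.0298]), 'right': array([0.0112, 0.0278]), 'end': array([-0.0353,  0.0921]), 'width': np.float64(0.0578)}
0.118 {'left': array([ 0.0057, -0.0287]), 'right': array([0.0112, 0.0267]), 'end': array([-0.0353,  0.0916]), 'width': np.float64(0.0556)}
(281, 300, 76, 55)
[ 0.00096243 -0.0008527  -0.02456059]
```

View pics/e.png

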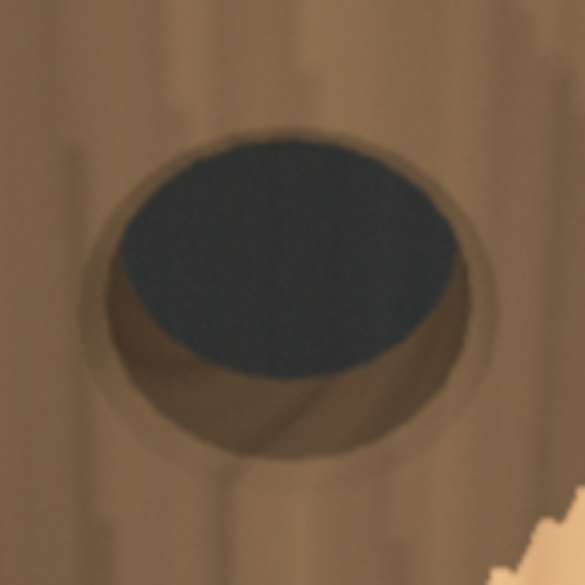

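The crop shows the hole's top rim as an ellipse centred at full pixel (319,336.4). The measured board width of 57.8 mm confirms its height. The board's yaw is 18.0° against 17.9° for the stand. I correct by (-3.5, -0.8) mm in tool axes and lower it.

```bash
python3 steer.py '[[-0.0035, -0.0008, 0.01, 0], [0, 0, 0.018, 0], [0, 0, 0.017, 0], [0, 0, 0, 0], [0, 0, 0, 0]]'
python3 steer.py '[[0, 0, 0.003, 0], [0, 0, 0.002, 0], [0, 0, 0, 0]]'
python3 steer.py '[[0, 0, 0.002, 0], [0, 0, 0, 0], [0, 0, 0, 0]]'
python3 - <<'E'
from rig import manip, get_image
from h import *
import pickle
s=manip.get_state();r=get_image("wrist");pickle.dump((s,r),open("b2.pkl","wb"))
# colours down the hole's centre column
i=r["img"];print([i[v,319].tolist() for v in range(290,400,5)]);print([i[320,u].tolist() for u in range(265,375,6)])
E
```

```text
clock: 8.3
position: [0.5883, -0.0108, 0.0429]
ee_rot: [-0.001, 0.584, 0.812, -0.001]
contact_force: [0.3, 0.3, -1.5]
width: 0.0558
gripper_force: 54.7
clock: 8.55
position: [0.5899, -0.0114, 0.0396]
ee_rot: [0.0, 0.584, 0.812, 0.0]
contact_force: [-0.8, 0.6, -1.8]
width: 0.0559
gripper_force: 54.7
clock: 8.8
position: [0.5896, -0.0115, 0.0374]
ee_rot: [0.0, 0.584, 0.812, 0.0]
contact_force: [-0.1, 0.2, -1.0]
width: 0.0558
gripper_force: 54.7
[[129, 101, 74], [128, 101, 73], [106, 92, 74], [117, 108, 94], [111, 103, 89], [105, 97, 84], [102, 95, 82], [102, 95, 82], [102, 94, 81], [101, 94, 81], [34, 34, 35], [41, 42, 42], [47, 49, 48], [88, 70, 52], [86, 68, 49], [89, 71, 52], [95, 75, 55], [133, 104, 75], [136, 107, 78], [138, 108, 78], [139, 109, 79], [138, 109, 78]]
[[119, 94, 67], [110, 86, 63], [117, 92, 67], [51, 45, 39], [99, 91, 79], [103, 96, 82], [105, 97, 85], [106, 99, 85], [103, 95, 82], [102, 95, 82], [102, 95, 82], [99, 92, 80], [97, 90, 78], [97, 89, 78], [46, 45, 41], [85, 70, 55], [125, 99, 72], [125, 100, 73], [124, 98, 71]]
```

```bash
cat > al.py <<'E'
import pickle
from h import *
s,r=pickle.load(open("b2.pkl","rb"));i=r["img"].astype(int)
zu=s["position"][2]+.0106;print("under z",zu)
print("col",[(v,i[v,319].sum()) for v in range(296,306)],[(v,i[v,319].sum()) for v in list(range(334,344))+list(range(350,378,1))])
for v in(312,320,328):print(v,[(u,i[v,u].sum()) for u in list(range(272,292))],[(u,i[v,u].sum()) for u in range(340,366)])
for v,z in((373,zu+.014),(354,zu),(339,.038),(300,.038),(300,zu),(300,zu+.014)):print(v,round(z,3),(rot(s["ee_rot"]).T@(pt(r,(319,v),z,s)-s["position"]))[:2].round(4))
E
python3 al.py
```

```text
under z 0.048011193641621853
col [(296, np.int64(304)), (297, np.int64(293)), (298, np.int64(264)), (299, np.int64(245)), (300, np.int64(272)), (301, np.int64(303)), (302, np.int64(319)), (303, np.int64(316)), (304, np.int64(321)), (305, np.int64(319))] [(334, np.int64(275)), (335, np.int64(276)), (336, np.int64(267)), (337, np.int64(220)), (338, np.int64(147)), (339, np.int64(106)), (340, np.int64(103)), (341, np.int64(107)), (342, np.int64(105)), (343, np.int64(101)), (350, np.int64(144)), (351, np.int64(144)), (352, np.int64(150)), (353, np.int64(148)), (354, np.int64(182)), (355, np.int64(210)), (356, np.int64(216)), (357, np.int64(215)), (358, np.int64(211)), (359, np.int64(206)), (360, np.int64(203)), (361, np.int64(202)), (362, np.int64(194)), (363, np.int64(192)), (364, np.int64(200)), (365, np.int64(212)), (366, np.int64(216)), (367, np.int64(218)), (368, np.int64(223)), (369, np.int64(223)), (370, np.int64(225)), (371, np.int64(230)), (372, np.int64(276)), (373, np.int64(307)), (374, np.int64(310)), (375, np.int64(312)), (376, np.int64(310)), (377, np.int64(313))]
312 [(272
[... 2501 characters left out ...]
64(239)), (342, np.int64(179)), (343, np.int64(123)), (344, np.int64(99)), (345, np.int64(97)), (346, np.int64(96)), (347, np.int64(92)), (348, np.int64(93)), (349, np.int64(118)), (350, np.int64(136)), (351, np.int64(139)), (352, np.int64(141)), (353, np.int64(146)), (354, np.int64(152)), (355, np.int64(156)), (356, np.int64(175)), (357, np.int64(182)), (358, np.int64(208)), (359, np.int64(253)), (360, np.int64(265)), (361, np.int64(264)), (362, np.int64(257)), (363, np.int64(261)), (364, np.int64(282)), (365, np.int64(295))]
373 0.062 [-0.0155 -0.0008]
354 0.048 [-0.0165 -0.0008]
339 0.038 [-0.0156 -0.0008]
300 0.038 [ 0.0028 -0.0008]
300 0.048 [ 0.0077 -0.0009]
300 0.062 [ 0.0145 -0.0009]
```

Near-edge and lateral measurements through both holes agree to about 1 mm. I lower to contact and release.

```bash
python3 steer.py '[[0, -0.0006, 0.0015, 0], [0, 0, 0.0012, 0], [0, 0, 0, 0], [0, 0, 0, 0]]'
python3 steer.py '[[0, 0, 0.0006, 0], [0, 0, 0, 0]]'
```

```text
clock: 9.18
position: [0.589, -0.0117, 0.0348]
ee_rot: [0.0, 0.584, 0.812, -0.0]
contact_force: [-1.2, -0.0, 1.6]
width: 0.056
gripper_force: 55.1
clock: 9.35
position: [0.589, -0.0117, 0.0348]
ee_rot: [0.0, 0.584, 0.812, 0.0]
contact_force: [-2.0, 0.2, 5.3]
width: 0.0561
gripper_force: 55.5
```

```bash
python3 steer.py '[[0, 0, 0, 0], [0, 0, 0, 0], [0, 0, 0, 0], [0, 0, 0, 0], [0, 0, 0, 0]]' .08
python3 steer.py '[[0, 0, -0.02, 0], [0, 0, -0.03, 0], [0, 0, -0.03, 0], [0, 0, 0, 0], [0, 0, 0, 0]]'
python3 steer.py '[[0, 0, 0, 0], [0, 0, 0, 0]]'; python3 shot.py b3
python3 - <<'E'
import pickle,bm
from h import *
s,r=pickle.load(open("b3.pkl","rb"));print(s["position"])
print({k:np.round(v,4) for k,v in bm.meas(s,r,.059,270).items()})
a=r["img"][60:380,180:460];b=np.array(pix(r,[.5882,-.0121,.059],s)).round();print("pred hole px",b)
x,y=b.astype(int);c=cv2.resize(r["img"][y-50:y+50,x-50:x+50],(400,400),interpolation=2)
cv2.imwrite("pics/b3c.png",np.hstack([cv2.resize(a,(350,400)),c])[:,:,::-1])
E
```

```text
clock: 9.77
position: [0.589, -0.0117, 0.0337]
ee_rot: [-0.0, 0.584, 0.812, -0.0]
contact_force: [-0.3, -0.3, 0.3]
width: 0.0799
gripper_force: 0.0
clock: 10.18
position: [0.5905, -0.0118, 0.1159]
ee_rot: [0.002, 0.584, 0.812, 0.001]
contact_force: [0.3, -0.3, -0.2]
width: 0.0801
gripper_force: 0.0
clock: 10.35
position: [0.5878, -0.0115, 0.1125]
ee_rot: [-0.001, 0.584, 0.812, -0.001]
contact_force: [-0.6, 0.0, -0.6]
width: 0.0799
gripper_force: 0.0
[ 0.58779905 -0.01152427  0.11253151]
{'left': array([ 0.0078, -0.0285]), 'right': array([0.011 , 0.0292]), 'end': array([-0.0207,  0.0921]), 'width': np.float64(0.0578)}
pred hole px [321. 261.]
```

View pics/b3c.png

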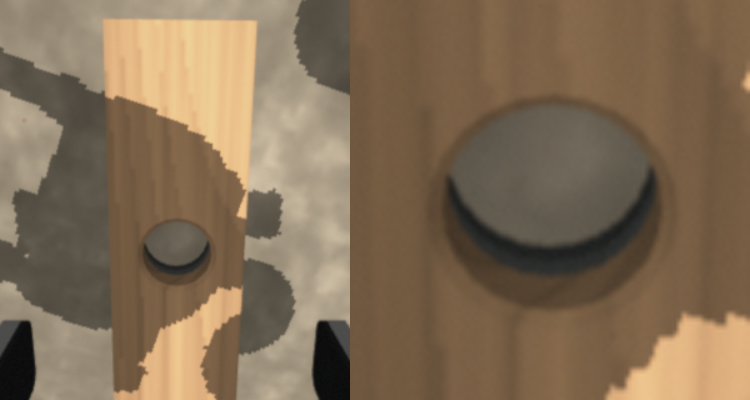

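The board sits square on the stand with both holes concentric. The crops show the board hole at full pixel (321.6,262.4), with the stand's rim ring even on both sides. Next is the red screw: rise, turn, translate, and measure its flange with the wrist camera.

```bash
python3 steer.py '[[0, 0, -0.025, 0], [0, 0, -0.025, 0], [0, 0, 0, 0.1222], [0, 0, 0, 0.1222], [0, 0, 0, 0.1222]]'
python3 steer.py '[[0, 0, 0, 0.1222], [0, 0, 0, 0.1222], [0, 0, 0, 0.1222], [0, 0, 0, 0.1222], [0, 0, 0, 0.1222]]' >/dev/null
python3 steer.py '[[0, 0, 0, 0.1222], [0, 0, 0, 0.1222], [0, 0, 0, 0.1222], [0, 0, 0, 0.1222], [0, 0, 0, 0.1222]]'>/dev/null
python3 steer.py '[[0, 0, 0, 0.1222], [0, 0, 0, 0.1222], [0, 0, 0, 0]]' |head -3
python3 steer.py '[[-0.0178, 0.0327, 0, 0], [-0.0178, 0.0327, 0, 0], [-0.0178, 0.0327, 0, 0], [-0.0178, 0.0327, 0, 0], [-0.0178, 0.0327, 0, 0]]' >/dev/null
python3 steer.py '[[-0.0178, 0.0327, 0, 0], [-0.0178, 0.0327, 0, 0], [0, 0, 0, 0], [0, 0, 0, 0], [0, 0, 0, 0]]'
python3 shot.py k1
cat > km.py <<'E'
import pickle,sys
from h import *
def big(m): return max(cv2.findContours(m,0,1)[0],key=cv2.contourArea)
def run(n,zf=.051,zk=.076):
    s,r=pickle.load(open(n+".pkl","rb"));hsv=cv2.cvtColor(r["img"],cv2.COLOR_RGB2HSV)
    k=cv2.inRange(hsv,(0,150,60),(6,255,255))|cv2.inRange(hsv,(174,150,60),(180,255,255))
    c=big(k);x,y,w,h=cv2.boundingRect(c);print("knob box",x,y,w,h,"world mid",pt(r,(x+w/2,y+h/2),zk-.006,s).round(4))
    m=cv2.inRange(hsv,(0,0,130),(180,60,255))|k;z=np.zeros_like(m);cv2.circle(z,(int(x+w/2),int(y+h/2)),int(w),255,-1)
    e=cv2.fitEllipse(cv2.convexHull(big(m&z)));P=pt(r,e[0],zf,s);print("flange",np.round(e[0],1),np.round(e[1],1),P.round(4),"tool",tool(s,P-s["position"]).round(4),"pos",s["position"].round(4))
    C=np.linalg.norm(P-camT(r,s)[:3,3]);print("expected flange px",.048*419.2/C)
if __name__=="__main__": run(*[sys.argv[1]]+[float(a) for a in sys.argv[2:]])
E
python3 km.py k1
```

```text
clock: 10.82
position: [0.5886, -0.0116, 0.1631]
ee_rot: [-0.001, 0.724, 0.689, -0.0]
contact_force: [-0.3, -0.2, -0.1]
width: 0.0803
gripper_force: 0.0
clock: 11.9
position: [0.5883, -0.0116, 0.1625]
ee_rot: [-0.0, 1.0, 0.029, -0.001]
clock: 12.73
position: [0.4782, -0.2473, 0.1633]
ee_rot: [-0.001, 1.0, 0.031, -0.0]
contact_force: [0.3, -0.5, 0.3]
width: 0.08
gripper_force: 0.0
knob box 292 208 54 61 world mid [ 0.4762 -0.2473  0.07  ]
flange [318.5 238.3] [53.6 61.1] [ 0.4703 -0.2474  0.051 ] tool [-0.0079 -0.0002  0.1123] pos [ 0.4782 -0.2473  0.1633]
expected flange px 70.88992101250703
```

Run:
```python
import pickle
from h import *
s,r=pickle.load(open("k1.pkl","rb"))
for v,z,o in((208,.076,-.016),(269,.051,.016)):print((pt(r,(319,v),z,s)[:2]+[o,0]).round(4))
i=r["img"].astype(int)
print([(v,i[v,319].tolist()) for v in list(range(192,212,2))+list(range(262,290,2))])
print([(u,i[245,u].tolist()) for u in list(range(276,296,2))+list(range(342,364,2))])
```

```text
[ 0.4813 -0.246 ]
[ 0.464  -0.2491]
[(192, [58, 37, 25]), (194, [65, 51, 43]), (196, [105, 101, 101]), (198, [113, 110, 108]), (200, [112, 109, 106]), (202, [115, 112, 110]), (204, [112, 109, 107]), (206, [102, 86, 84]), (208, [80, 25, 23]), (210, [78, 19, 17]), (262, [112, 28, 28]), (264, [111, 29, 28]), (266, [109, 29, 27]), (268, [70, 38, 28]), (270, [80, 70, 60]), (272, [86, 80, 68]), (274, [86, 79, 68]), (276, [86, 79, 69]), (278, [86, 76, 66]), (280, [204, 167, 143]), (282, [210, 172, 147]), (284, [209, 172, 147]), (286, [209, 172, 146]), (288, [208, 171, 145])]
[(276, [85, 79, 68]), (278, [68, 56, 46]), (280, [50, 31, 22]), (282, [53, 34, 25]), (284, [53, 34, 23]), (286, [58, 39, 29]), (288, [102, 96, 93]), (290, [112, 108, 106]), (292, [111, 106, 103]), (294, [103, 42, 41]), (342, [108, 30, 28]), (344, [105, 90, 88]), (346, [113, 109, 107]), (348, [111, 107, 105]), (350, [74, 61, 55]), (352, [62, 39, 28]), (354, [62, 41, 30]), (356, [59, 38, 27]), (358, [61, 42, 31]), (360, [80, 73, 63]), (362, [81, 75, 64])]
```

Run:
```python
import pickle
from h import *
s,r=pickle.load(open("k1.pkl","rb"));T=tool
for u,v,z,o in((319,207,.051,-.016),(319,195,.051,-.024),(319,268.5,.076,.016)):
    d=T(s,pt(r,(u,v),z,s)-s["position"]);print("tool x of axis",(d[0]+o).round(4))
for u,z in((292,.076),(346,.076)):print("tool y",T(s,pt(r,(u,250),z,s)-s["position"])[1].round(4))
for u in(287,349.5):print("flange y",T(s,pt(r,(u,245),.051,s)-s["position"])[1].round(4))
```

```text
tool x of axis -0.0021
tool x of axis -0.0021
tool x of axis -0.0038
tool y -0.0167
tool y 0.0168
flange y -0.0217
flange y 0.0209
```

```bash
python3 steer.py '[[-0.0026, 0, 0.03, 0], [0, 0, 0.03, 0], [0, 0, 0.03, 0], [0, 0, 0.02, 0], [0, 0, 0, 0]]' .055 40
python3 steer.py '[[0, 0, 0, 0], [0, 0, 0, 0], [0, 0, 0, 0]]'
python3 steer.py '[[0, 0, 0, 0], [0, 0, 0, 0], [0, 0, 0, 0], [0, 0, 0, 0], [0, 0, 0, 0]]' .026
python3 steer.py '[[0, 0, 0, 0], [0, 0, 0, 0]]'
```

```text
clock: 13.2
position: [0.4734, -0.2441, 0.0498]
ee_rot: [-0.003, 0.999, 0.032, -0.004]
contact_force: [0.0, 0.1, -0.5]
width: 0.0552
gripper_force: 0.0
clock: 13.45
position: [0.4775, -0.2482, 0.0556]
ee_rot: [0.001, 1.0, 0.031, 0.001]
contact_force: [-0.2, 1.6, 0.2]
width: 0.0547
gripper_force: 0.0
clock: 13.87
position: [0.4768, -0.2483, 0.0556]
ee_rot: [0.001, 1.0, 0.03, 0.001]
contact_force: [-0.9, 1.5, 5.3]
width: 0.0295
gripper_force: 39.1
clock: 14.03
position: [0.4768, -0.2483, 0.0555]
ee_rot: [0.001, 1.0, 0.03, 0.001]
contact_force: [0.3, 1.8, 5.4]
width: 0.0292
gripper_force: 39.1
```

```bash
python3 steer.py '[[0, 0, -0.01, 0], [0, 0, -0.02, 0], [0, 0, -0.03, 0], [0, 0, -0.03, 0], [0, 0, 0, 0]]' - 60
python3 steer.py '[[0, 0, 0, 0], [0, 0, 0, 0], [0, 0, 0, 0]]'
python3 shot.py k2
python3 - <<'E'
import pickle
from h import *
s,r=pickle.load(open("k2.pkl","rb"));hsv=cv2.cvtColor(r["img"],cv2.COLOR_RGB2HSV)
k=cv2.inRange(hsv,(0,150,60),(6,255,255))|cv2.inRange(hsv,(174,150,60),(180,255,255))
print(cv2.boundingRect(max(cv2.findContours(k,0,1)[0],key=cv2.contourArea)))
i=r["img"].astype(int);print([(v,i[v,319].tolist()) for v in range(236,420,6)])
# predicted pixels if screw axis at tool xy 0 and origin z = TCP-.0095
o=s["position"]+[0,0,-.0095];Rm=rot(s["ee_rot"])
for n,t in dict(flange_near=(.024,0,-.005),knobbot=(.016,0,-.005),top_far=(-.016,0,-.03),top_near=(.016,0,-.03),tip=(0,0,.04)).items():print(n,pix(r,o+Rm@np.array(t),s).round(1))
E
```

```text
clock: 14.45
position: [0.4794, -0.2503, 0.1506]
ee_rot: [0.004, 1.0, 0.03, 0.005]
contact_force: [1.1, -0.3, -0.0]
width: 0.0281
gripper_force: 59.2
clock: 14.7
position: [0.4749, -0.2472, 0.1428]
ee_rot: [-0.001, 1.0, 0.03, -0.001]
contact_force: [-0.5, 0.2, 0.5]
width: 0.0284
gripper_force: 59.2
(279, 265, 80, 101)
[(236, [48, 32, 24]), (242, [44, 31, 24]), (248, [128, 124, 122]), (254, [124, 121, 118]), (260, [123, 119, 117]), (266, [86, 20, 21]), (272, [87, 23, 21]), (278, [87, 22, 22]), (284, [103, 27, 25]), (290, [107, 28, 27]), (296, [125, 32, 31]), (302, [125, 33, 31]), (308, [125, 33, 31]), (314, [123, 33, 29]), (320, [124, 32, 30]), (326, [125, 33, 32]), (332, [124, 32, 30]), (338, [124, 34, 32]), (344, [122, 31, 30]), (350, [122, 32, 30]), (356, [123, 32, 30]), (362, [122, 33, 31]), (368, [228, 200, 174]), (374, [229, 200, 173]), (380, [228, 199, 172]), (386, [204, 183, 159]), (392, [213, 168, 141]), (398, [212, 168, 140]), (404, [188, 174, 153]), (410, [225, 193, 169]), (416, [225, 193, 168])]
flange_near [319.1 243.9]
knobbot [319.1 262.2]
top_far [319. 364.]
top_near [319.1 287.1]
tip [318.9 260.1]
```

The screw is in the hand, with its silhouette within 3 px of prediction. I carry it over the hole.

```bash
python3 steer.py '[[0.0181, -0.0326, 0, 0], [0.0181, -0.0326, 0, 0], [0.0181, -0.0326, 0, 0], [0.0181, -0.0326, 0, 0], [0.0181, -0.0326, 0, 0]]' >/dev/null
python3 steer.py '[[0.0181, -0.0326, 0, 0], [0.0181, -0.0326, 0, 0], [0, 0, 0, 0], [0, 0, 0, 0], [0, 0, 0, 0]]'
python3 steer.py '[[0, 0, 0, 0], [0, 0, 0, 0]]'; python3 shot.py k3
python3 - <<'E'
import pickle
from h import *
s,r=pickle.load(open("b3.pkl","rb"));print("hole",pt(r,(321.6,262.4),.059,s).round(4))
s,r=pickle.load(open("k3.pkl","rb"));print(s["position"],pix(r,[.588,-.0122,.059],s).round(1))
E
```

```text
clock: 15.58
position: [0.5875, -0.0125, 0.1426]
ee_rot: [0.0, 1.0, 0.031, -0.001]
contact_force: [0.3, -0.0, -0.6]
width: 0.0279
gripper_force: 59.4
clock: 15.75
position: [0.5878, -0.0137, 0.1435]
ee_rot: [0.0, 1.0, 0.03, -0.001]
contact_force: [-0.0, 0.3, -1.1]
width: 0.028
gripper_force: 59.4
hole [ 0.5886 -0.0125  0.059 ]
[ 0.58776034 -0.01369109  0.14354305] [316.4 239.2]
```

```bash
python3 steer.py '[[0.001, -0.001, 0.01, 0], [0, 0, 0.018, 0], [0, 0, 0.018, 0], [0, 0, 0.018, 0], [0, 0, 0, 0]]'
python3 steer.py '[[0, 0, 0.003, 0], [0, 0, 0.003, 0], [0, 0, 0.002, 0], [0, 0, 0, 0], [0, 0, 0, 0]]'
```

```text
clock: 16.22
position: [0.5861, -0.0115, 0.0759]
ee_rot: [-0.001, 1.0, 0.03, -0.004]
contact_force: [-0.7, 0.3, -1.8]
width: 0.028
gripper_force: 59.4
clock: 16.63
position: [0.5899, -0.0114, 0.0725]
ee_rot: [0.0, 1.0, 0.03, 0.001]
contact_force: [1.3, 0.1, -0.8]
width: 0.0281
gripper_force: 59.4
```

```bash
python3 steer.py '[[0, 0, 0.0015, 0], [0, 0, 0.001, 0], [0, 0, 0, 0], [0, 0, 0, 0]]'
python3 steer.py '[[0, 0, 0.0015, 0], [0, 0, 0, 0], [0, 0, 0, 0]]'
```

```text
clock: 16.97
position: [0.5894, -0.0113, 0.0694]
ee_rot: [0.0, 1.0, 0.03, 0.0]
contact_force: [-0.5, 0.3, -1.2]
width: 0.0281
gripper_force: 59.4
clock: 17.22
position: [0.5897, -0.0113, 0.0687]
ee_rot: [0.0, 1.0, 0.03, 0.0]
contact_force: [-0.8, 1.0, 5.0]
width: 0.0281
gripper_force: 60.0
```

Contact comes at the predicted home height, so I release, rise and check.

```bash
python3 steer.py '[[0, 0, 0, 0], [0, 0, 0, 0], [0, 0, 0, 0], [0, 0, 0, 0], [0, 0, 0, 0]]' .06 
python3 steer.py '[[0, 0, -0.02, 0], [0, 0, -0.025, 0], [0, 0, -0.025, 0], [0, 0, -0.025, 0], [0, 0, 0, 0]]' .08
python3 steer.py '[[0, 0, 0, 0], [0, 0, 0, 0], [0, 0, 0, 0]]'; python3 shot.py k4
python3 - <<'E'
from rig import manip, get_image
import pickle
from h import *
s,r=pickle.load(open("k4.pkl","rb"));i=r["img"]
def red(i):
    hsv=cv2.cvtColor(i,cv2.COLOR_RGB2HSV);k=cv2.inRange(hsv,(0,150,60),(6,255,255))|cv2.inRange(hsv,(174,150,60),(180,255,255))
    return cv2.boundingRect(max(cv2.findContours(k,0,1)[0],key=cv2.contourArea))
print("red box",red(i));o=np.array([.5886,-.0122,.059])
for n,t in dict(left=(0,.016,.03),right=(0,-.016,.03),bot=(.016,0,.005),top=(-.016,0,.03),fl=(.024,0,.005)).items():print(n,pix(r,o+t,s).round(1))
j=i.astype(int);print([(v,j[v,317].tolist()) for v in range(200,300,4)])
r=get_image("side");print("side red",red(r["img"]))
for n,t in dict(left=(-.016,0,.03),right=(.016,0,.03),bot=(0,-.016,.005),top=(0,.016,.03)).items():print(n,pix(r,o+t).round(1))
q=np.array([.546,-.245,.046]);print("black knob px",pix(r,q+[0,0,.02]).round(1),r["img"][tuple(pix(r,q+[0,0,.02]).round().astype(int)[::-1])])
E
```

```text
clock: 17.63
position: [0.5894, -0.0113, 0.0676]
ee_rot: [-0.0, 1.0, 0.03, -0.0]
contact_force: [-0.2, -0.0, -0.1]
width: 0.06
gripper_force: 0.0
clock: 18.05
position: [0.5928, -0.0117, 0.1682]
ee_rot: [0.001, 1.0, 0.03, 0.005]
contact_force: [2.1, -0.2, 0.5]
width: 0.0797
gripper_force: 0.0
clock: 18.3
position: [0.5884, -0.0112, 0.1614]
ee_rot: [-0.0, 1.0, 0.03, -0.001]
contact_force: [0.1, -1.1, 0.2]
width: 0.0801
gripper_force: 0.0
red box (291, 209, 58, 63)
left [293.2 244. ]
right [348.2 247.2]
bot [322.2 208.6]
top [319.  271.1]
fl [323. 196.]
[(200, [228, 223, 220]), (204, [225, 221, 218]), (208, [98, 84, 84]), (212, [74, 21, 21]), (216, [81, 19, 17]), (220, [103, 26, 25]), (224, [111, 27, 25]), (228, [110, 27, 25]), (232, [112, 29, 28]), (236, [111, 28, 27]), (240, [111, 28, 27]), (244, [110, 28, 27]), (248, [110, 29, 28]), (252, [110, 29, 27]), (256, [110, 29, 26]), (260, [110, 28, 27]), (264, [109, 27, 25]), (268, [108, 27, 25]), (272, [108, 75, 55]), (276, [93, 84, 72]), (280, [88, 82, 71]), (284, [88, 82, 70]), (288, [88, 82, 70]), (292, [88, 81, 70]), (296, [89, 82, 71])]
side red (327, 241, 19, 17)
left [327.4 242.2]
right [344.4 242.7]
bot [335.3 258. ]
top [336.1 239.4]
black knob px [302.  310.9] [16 13 17]
```

```bash
python3 -c "
from rig import manip, get_image
print(manip.sign_off())"
```

```text
the job is handed in; nothing more can be done
None
```

The job is handed in at about 18 s of robot time: the board lies on the stand with the holes lined up to about 1 mm, the red screw is down through both with its flange at home height (checked in the wrist and side images), and the black screw was not touched.

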